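# Clean the spring probe's tip and hold it square on the yellow mark

## Robot

A 7-joint arm with a two-finger parallel gripper is mounted at the origin on the work surface. World frame = base frame: x ahead of the robot, y to its left, z up, the work surface at z = 0. Lengths are in m, angles in rad, forces in N, time in s.
With the tool pointing down it reaches from about 0.4 to 0.875 m from the base axis. Payload 19.3 kg.
Tool frame: the origin (TCP) lies at the very end of the fingers, on their centre line; the grasp point (between the pads) lies 19 mm behind it; x points along the fingers, y is the direction in which the jaws open and shut, and the axes are right-handed (so a half turn about x gives the same grasp; the last joint's range is limited). The gripper opens to 85 mm and grips with 20 to 120 N. Pads are 22 mm wide; open, the fingers measure 114 mm over their backs; the gripper's body (76 mm by 85 mm) begins 54 mm behind the grasp point. The pads swing forward as they close: fully open they stand 13 mm farther back than shut.
Start: joints at [1.111, 0.521, -0.036, 1.599, 0.021, 1.021, -0.113], TCP at [0.237, -0.578, 0.231] pointing down, gripper open.
Joint ranges: [-2.91, 2.91], [-0.3, 2.13], [-1.5, 1.42], [0.17, 2.43], [-1.26, 4.41], [0.16, 1.93], [-2.52, 2.52]. Speed limits (rad/s): [1.89, 1.89, 2.39, 2.39, 3.01, 3.01, 3.01].

## Interface

Orientations are given as [roll, pitch, yaw] about the fixed x, y, z axes, in that order (R = Rz(yaw) Ry(pitch) Rx(roll)).
In Python, from workcell import bot, grab_frame, job_done gives the robot as it stands.
- The arm moves only by the shell command python3 -m pendant 'ROWS' [OPENING] [FORCE]. ROWS is JSON, a list of rows, each a list of 4 numbers: the shift along the tool's x, y, z in mm, then the turn about the tool's x in degrees. A call has 1 to 12 rows; each row shifts and turns the commanded pose from where the row before left it, along the tool's axes as they then stand; what a row does not reach is not made up. A row lasts 1/8 s, in which the tool goes at most 62.5 mm and 10.7 degrees, less where a joint would pass 70% of its speed; a pose out of reach is approached as far as the arm can. A call is refused whole if a number of a shift passes 62.5 or a number of a turn 10.7, either way. A call with a gripper value outside its range is refused whole. OPENING is the opening, from -1 (shut) to 1 (fully open), set as the call begins (- or left out, the last holds). The fingers move at their own pace and stop on an object; FORCE is the grip in N (left out, the last holds). Time passes only in rows, so rows that do not move let the fingers close. It gives the time, the measured TCP pose, the force and the opening at its end, in the units of the state.
- bot.observe(): the state, without advancing time (a new reading comes with each control period).
- grab_frame(name): name is "scene" or "top" or "wrist"; returns a dict with "img" (400x640x3 uint8, red, green, blue), "fovy" (degrees; the focal length in pixels is half the picture's height over the tangent of half this angle, whatever the lens; pixels are square), "cx", "cy" (the principal point, pixels), "R" (3x3) and "t" (3): a world point X has camera coordinates R X + t. Camera axes: x right, y down, z forward; pixel columns grow to the right and rows downward; lengths in m; the calibration is good to about 2 mm. A picture is of the moment at which its call begins. There is no depth.
- job_done(): hands the job in, once; it reports no verdict.
The state is a dict: "clock": time; "qpos": joint angles; "qd": joint speeds; "joint_efforts": joint torques, N m; "position": TCP position; "tool_rot": TCP orientation; "force": force on the tool from outside, world axes, zero at the start; "moment": the same for the moment, N m; "grip_width": finger opening in m.
Only numpy, scipy, OpenCV 4.12 (cv2) and the standard library are available. Lean on these libraries where they do the work, as an engineer would, in place of code of your own. Each camera call takes 0.05 s, during which the arm holds its last target.

## Task

Lift the orange spring probe out of its stand and dip its tip well down into the white cleaning pot, then lift it clear. Then press the tip gently on the yellow spot of the tilted workpiece, probe square to that sloping face, so that the spring tip is pushed in about halfway, and finish while still holding the probe like that: do not put it down or let go. Do not press hard, and leave the pot, the tilting table and all the other things where they stand.

Things in the scene. Friction and masses are not known exactly. Their poses are not given: they have to be found in the camera images.
- probe: Spring probe, about 160 g, tip down in the stand at first. Origin: centre of its barrel's lower end; z runs along it from tip to handle. Steel barrel 17 mm dia, z 0 to 45 mm; aluminium flange 30 mm dia, z 45 to 51 (rests on the stand's top); orange handle 24 mm square, z 51 to 111, faces square to the probe's x and y; cap to z 114. The thin sprung tip stands 22 mm out below the origin.
- plunger (a joint): How far the probe's sprung tip is pushed into the barrel: 0 free, 0.014 m bottomed out. Spring: about 0.7 N at 0, rising 0.35 N per mm (3.2 N halfway, 5.6 N fully in). It springs back out when unloaded.
- tip (a point): Lowest point of the red 8 mm ball at the end of the sprung tip; on the probe's axis, 22 mm below the probe's origin when free (it moves in with the plunger). Its axes are the probe's.
- stand: Fixed grey block 64 x 64 x 75 mm high, with a vertical through hole of 21 mm dia at its centre, in which the probe hangs by its flange. Origin: centre of its underside, on the table (z = 0). It may be left or right of the perforated plate, with the pot on the other side.
- pot: Loose white round open pot, 350 g, 55 mm high, mouth 72 mm outside dia, wall 3 mm, with a green cleaning pad whose top is 12 mm above the table (43 mm below the rim). Origin: centre of its underside; z up. Dip the tip at least 15 mm below the rim.
- fixture: Fixed tilting table on a 10 mm perforated plate, 210 mm square. Origin: underside centre, 10 mm above the table. Base 120 x 124 mm; cheeks (50 mm in x) at y +-52 mm, 75 mm high; steel slab 110 x 84 mm turns about the y axis 60 mm above the origin. On it a black workpiece 84 x 64 x 12 mm with a yellow and a blue dot; steel clamps mid-way on its y edges stand 4 mm above its face.
- tilt (a joint): Tilt of the slab about the fixture's y axis, rad: 0 level; positive makes the face look towards the fixture's -x side (roughly to the robot). Between 0.15 and 0.45 at the start. A stiff friction hinge: it stays put under a gentle push.
- spot (a point): Centre of the yellow spot (12 mm dia, in a white ring of 18 mm) on the face of the workpiece; z is the outward normal of that face, x and y run along the slab. 22 mm above the slab's pivot axis along z, 18 mm to -x and 12 mm to +y of the slab's centre.
- vblock: Black V-block, 80 x 120 x 75 mm, 2.5 kg, loose, far right; bystander. Origin: centre of its underside.
- bottle: Clear bottle with a white cap, 60 mm dia, 170 mm high, loose; bystander. Origin: centre of its underside.
- ring_gauge: Steel ring gauge, 60 mm outside, 36 mm inside dia, 20 mm high, loose; bystander. Origin: centre of its underside.
- sample: Sample part: black plate 80 x 55 mm on three brass pillars, 72 mm high, loose; bystander. Origin: centre of its underside.
There are look-alikes about, which are no part of the job. What is shaped like the probe but blue is not meant.

How it is judged:
By the outcome, as a careful person would: the job done as asked, in the order asked, and still so for the second after the job is handed in, while the arm keeps its last pose, push and grip.
It also fails if it takes over 51 s, if anything falls off the work surface, if the arm or the gripper's body presses on something with over 40 N, if the wrist force passes 120 N, or if a joint passes its speed limit or range.

## Working session

There is one attempt and no reset: what is moved stays moved. The work goes in short steps, Python scripts to look and compute and a shell command to move; the robot and the scene stay as the last step left them, time stands still between calls to the robot, and variables do not carry over. Pictures are saved under pics/ and viewed, and the job is handed in when it is done.

```bash
ls; mkdir -p pics; python3 - <<'E'
from workcell import bot, grab_frame
import cv2
print(bot.observe())
for n in ("scene","top","wrist"):
    f=grab_frame(n); cv2.imwrite(f"pics/{n}0.png",f["img"][:,:,::-1]); print(n,f["fovy"],f["cx"],f["cy"],f["R"],f["t"])
E
```

```text
pics
{'clock': 0.0, 'qpos': array([ 1.11084532,  0.52201252, -0.03634816,  1.59997311,  0.02120747,
        1.02113507, -0.11281026]), 'qd': array([-0.00030596,  0.00262995,  0.00106698, -0.00028242, -0.00070779,
       -0.00142919, -0.00208356]), 'joint_efforts': array([ 4.99409780e-04, -9.27107263e+01,  1.98018260e+00, -3.69946754e+01,
        1.80492376e-02,  8.05686781e-03,  5.52433073e-05]), 'position': array([ 0.23732234, -0.57782928,  0.23073894]), 'tool_rot': array([-1.5022055 ,  1.56965356,  2.0291392 ]), 'force': array([-1.01670512,  0.18699425,  0.06925081]), 'moment': array([ 0.01040417,  0.00595246, -0.00621325]), 'grip_width': 0.08577484715642426}
scene 55.761111946392454 325.6107497171866 200.4903387511026 [[ 0.01112333  0.99988457  0.0103496 ]
 [ 0.79121867 -0.0024722  -0.61152834]
 [-0.61143217  0.01499103 -0.79115484]] [ 0.01011262 -0.41824832  1.35789196]
top 57.988914776566226 315.2985212292168 202.1287023022644 [[ 0.02634909 -0.99965213 -0.00116063]
 [-0.99541566 -0.0261306  -0.09200467]
 [ 0.09194234  0.00357955 -0.9957579 ]] [-0.03095736  0.59694567  1.16683418]
wrist 58.20111411998465 321.0011742601802 203.27850826699003 [[ 3.78672565e-01 -9.25530700e-01 -1.11921743e-04]
 [-8.84902594e-01 -3.62085371e-01  2.92987344e-01]
 [-2.71209307e-01 -1.10847229e-01 -9.56116313e-01]] [-0.62538883 -0.03690644  0.37895242]
```

View pics/scene0.png

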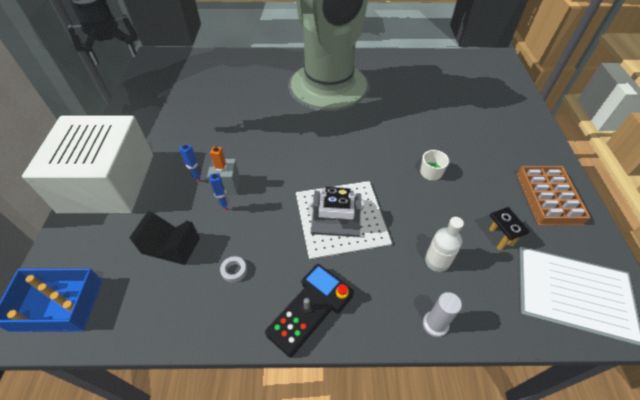

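View pics/top0.png

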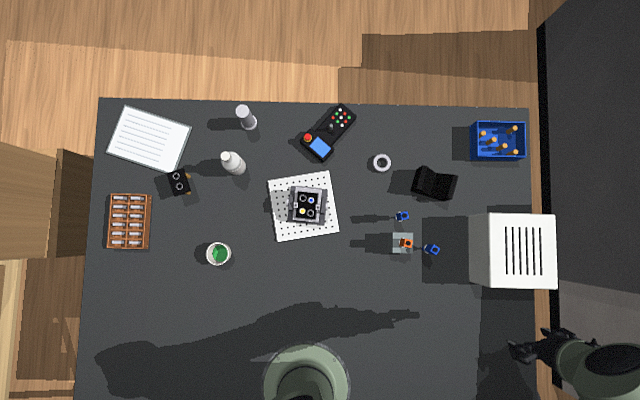

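View pics/wrist0.png

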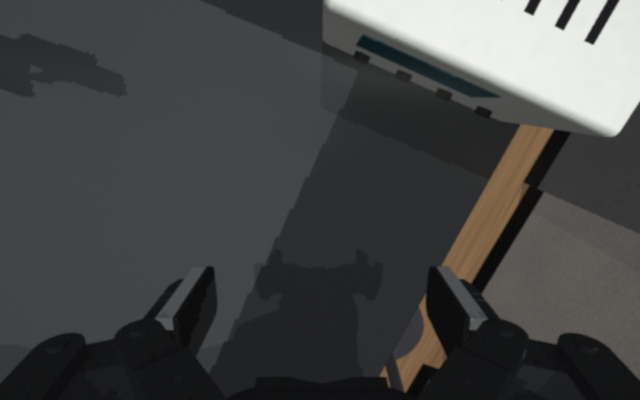

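```bash
python3 - <<'E'
import cv2
s=cv2.imread('pics/scene0.png'); t=cv2.imread('pics/top0.png')
def c(im,x0,y0,w,h,k,n): cv2.imwrite(n,cv2.resize(im[y0:y0+h,x0:x0+w],None,fx=k,fy=k,interpolation=cv2.INTER_CUBIC))
c(s,160,130,100,75,8,'pics/c1.png')
c(t,370,195,100,75,8,'pics/c2.png')
c(t,260,165,90,80,7,'pics/c3.png')
c(s,290,175,100,80,7,'pics/c4.png')
c(t,190,225,60,50,8,'pics/c5.png')
c(s,400,135,60,50,8,'pics/c6.png')
E
```

```text
(no output)
```

View pics/c1.png

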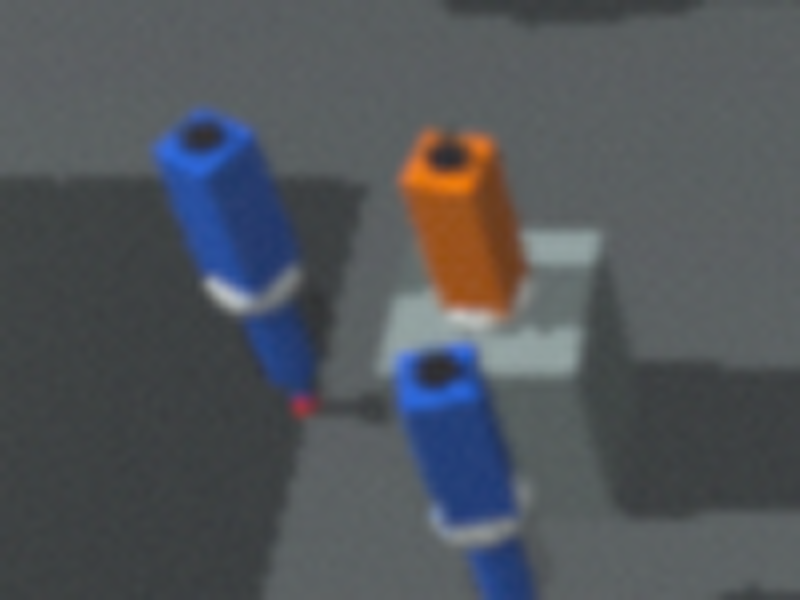

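View pics/c2.png

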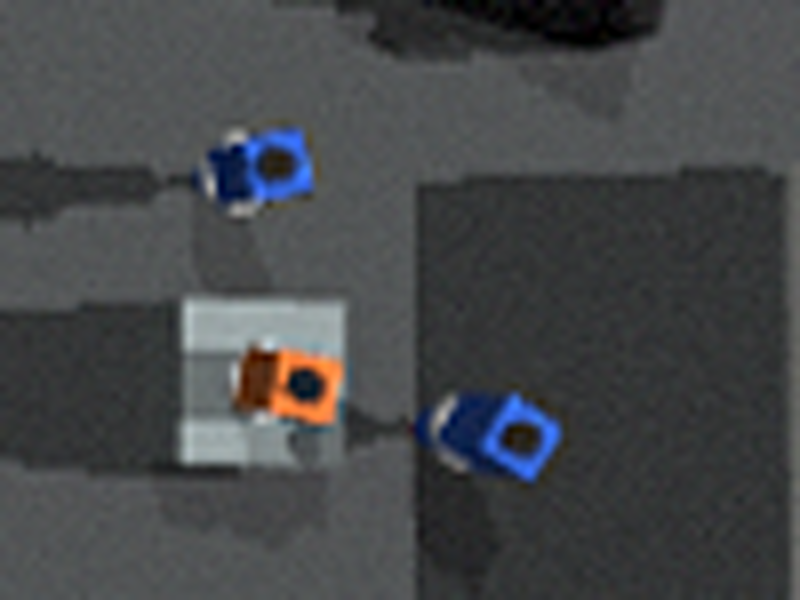

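View pics/c3.png

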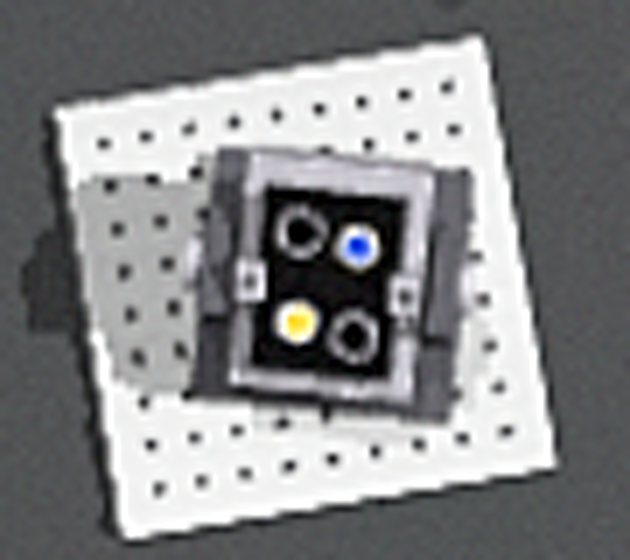

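View pics/c4.png

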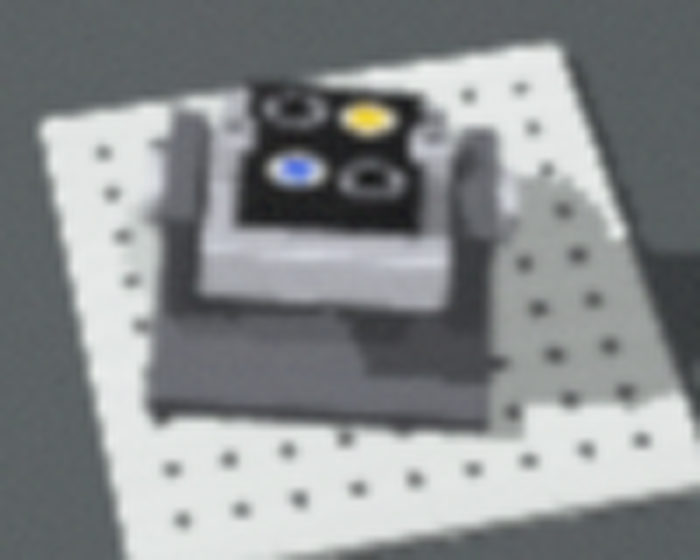

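View pics/c5.png

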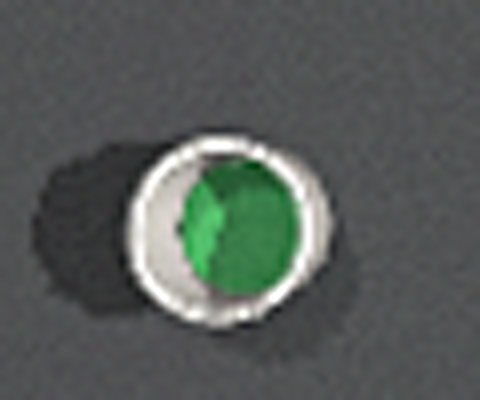

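View pics/c6.png

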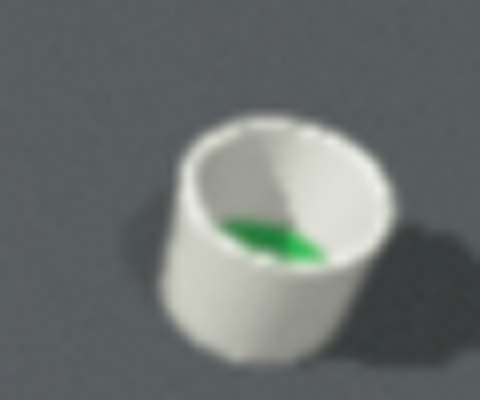

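```bash
cat > h.py <<'E'
import numpy as np, cv2
from workcell import bot, grab_frame
from scipy.spatial.transform import Rotation as Ro
np.set_printoptions(precision=4,suppress=True)
def Kf(f): 
    F=200/np.tan(np.radians(f["fovy"])/2); return np.array([[F,0,f["cx"]],[0,F,f["cy"]],[0,0,1]])
def ray(f,p):
    R,t=np.array(f["R"]),np.array(f["t"]); d=R.T@np.linalg.inv(Kf(f))@[p[0],p[1],1]; return -R.T@t,d/np.linalg.norm(d)
def tri(obs):
    A=np.zeros((3,3));b=np.zeros(3)
    for f,p in obs:
        o,d=ray(f,p);P=np.eye(3)-np.outer(d,d);A+=P;b+=P@o
    X=np.linalg.solve(A,b)
    return X,[np.linalg.norm(np.cross(X-ray(f,p)[0],ray(f,p)[1])) for f,p in obs]
def atz(f,p,z):
    o,d=ray(f,p); return o+d*(z-o[2])/d[2]
def proj(f,X):
    R,t=np.array(f["R"]),np.array(f["t"]); x=Kf(f)@(R@np.array(X)+t); return x[:2]/x[2]
def shot(n,name,crop=None,k=1):
    f=grab_frame(n); im=f["img"][:,:,::-1].copy()
    if crop: x,y,w,h=crop; im=im[y:y+h,x:x+w]
    if k!=1: im=cv2.resize(im,None,fx=k,fy=k,interpolation=cv2.INTER_CUBIC)
    cv2.imwrite(f"pics/{name}.png",im); 
    import pickle; pickle.dump(f,open(f"pics/{name}.pkl","wb")); return f
def T():
    s=bot.observe(); return s, s["position"], Ro.from_euler('xyz',s["tool_rot"]).as_matrix()
def rel(target):
    s,p,R=T(); return 1000*R.T@(np.array(target)-p)
E
python3 - <<'E'
from h import *
S=shot("scene","s1");Tp=shot("top","t1")
def g(a,ao,ak,b,bo,bk):
    pt=(a[0]/ak+ao[0]-.5+.5/ak,a[1]/ak+ao[1]-.5+.5/ak);ps=(b[0]/bk+bo[0]-.5+.5/bk,b[1]/bk+bo[1]-.5+.5/bk)
    return tri([(Tp,pt),(S,ps)])
o=(260,165);q=(290,175)
print("probe cap",g((305,383),(370,195),8,(447,155),(160,130),8))
print("blueA",g((520,437),(370,195),8,(203,137),(160,130),8))
print("blueB",g((277,165),(370,195),8,(435,370),(160,130),8))
P=[g(a,o,7,b,q,7) for a,b in [((297,322),(367,119)),((357,246),(296,169)),((301,231),(372,179)),((353,336),(295,108))]]
for p in P: print(p)
print("pot rim",g((217,230),(190,225),8,(288,190),(400,135),8))
print("stand corners", [atz(Tp,(x/8+370-.4,y/8+195-.4),.075) for x,y in [(182,298),(347,300),(345,467),(180,463)]])
s,p,R=T();print(s["clock"],R)
E
```

```text
probe cap (array([ 0.4745, -0.2929,  0.143 ]), [np.float64(0.0009423620010456598), np.float64(0.0009423620010456143)])
blueA (array([ 0.4566, -0.3755,  0.1333]), [np.float64(0.001092440141845909), np.float64(0.0010924401418460356)])
blueB (array([ 0.5556, -0.2849,  0.133 ]), [np.float64(0.0011853579961227433), np.float64(0.0011853579961228196)])
(array([0.5646, 0.0248, 0.083 ]), [np.float64(0.000938784726335415), np.float64(0.0009387847263354355)])
(array([ 0.5983, -0.0016,  0.0971]), [np.float64(0.0010411071774766038), np.float64(0.0010411071774766103)])
(array([0.6041, 0.0239, 0.099 ]), [np.float64(0.0005745519422310146), np.float64(0.0005745519422310069)])
(array([ 0.559 , -0.0007,  0.0825]), [np.float64(0.0010951458025088496), np.float64(0.0010951458025088517)])
pot rim (array([0.4226, 0.294 , 0.0552]), [np.float64(0.0009345272342182284), np.float64(0.0009345272342183821)])
stand corners [array([ 0.5055, -0.2607,  0.075 ]), array([ 0.5064, -0.3257,  0.075 ]), array([ 0.4411, -0.325 ,  0.075 ]), array([ 0.441 , -0.2604,  0.075 ])]
0.25 [[-0.0002  0.3799 -0.925 ]
 [ 0.0005 -0.925  -0.3799]
 [-1.     -0.0005  0.    ]]
```

Candidates for the "probe", top-view pixels: orange (408,243), standing in the grey block; blue look-alikes at (435,250) and (405,216). I choose the orange one, and close crops c1 and c2 confirm it hangs in the stand. The tool can't pitch, so the probe has to be pivoted in the jaws, using the stand hole. First I move clear of the white box along y, then over the stand.

```bash
python3 -m pendant '[[-3,-20,-8,0],[-3,-35,-14.3,0],[-3,-35,-14.3,0],[-3,-35,-14.3,0],[-3,-35,-14.3,0],[-3,-35,-14.3,0],[-3,-35,-14.3,0],[-3,-34,-13.5,0]]' ; python3 - <<'E'
from h import *
print(rel([.44,-.293,.26]))
E
```

```text
clock: 1.25
position: [0.2363, -0.2919, 0.2554]
tool_rot: [1.495, 1.571, -1.257]
force: [0.4, 0.1, 0.4]
grip_width: 0.0851
[  -4.5673   78.4129 -188.0314]
```

```bash
python3 -m pendant '[[0,10,-24,0],[-1,15.5,-37,0],[-1,15.5,-37,0],[-1,15.5,-37,0],[-1,15.5,-37,0],[-1,15.5,-37,0],[0,4,-11,0],[0,0,0,10],[0,0,0,10],[0,0,0,10],[0,0,0,0]]' ; python3 - <<'E'
from h import *
shot("wrist","w1"); s,p,R=T(); print(p,R)
E
```

```text
clock: 2.62
position: [0.4743, -0.2942, 0.2604]
tool_rot: [0.717, 1.57, -2.558]
force: [0.5, 0.2, -0.2]
grip_width: 0.0859
[ 0.4744 -0.2942  0.2603] [[-0.0002 -0.1297 -0.9916]
 [-0.0001 -0.9916  0.1297]
 [-1.      0.0002  0.0002]]
```

View pics/w1.png

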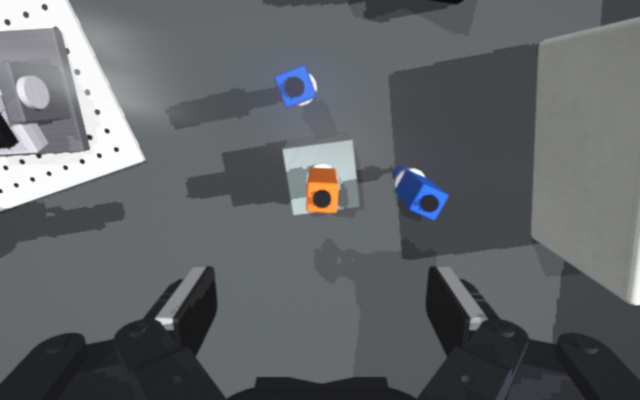

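The wrist view shows the orange cap at (322,198), square with the picture, stand around it, blue ones at (428,203) and (295,87).

```bash
python3 - <<'E'
from h import *
import pickle
f=pickle.load(open('pics/w1.pkl','rb'))
im=cv2.imread('pics/w1.png')[130:230,260:460]
cv2.imwrite('pics/w1c.png',cv2.resize(im,None,fx=4,fy=4,interpolation=cv2.INTER_CUBIC))
print(atz(f,(322,198),.138))
E
```

```text
[ 0.4726 -0.2954  0.138 ]
```

View pics/w1c.png

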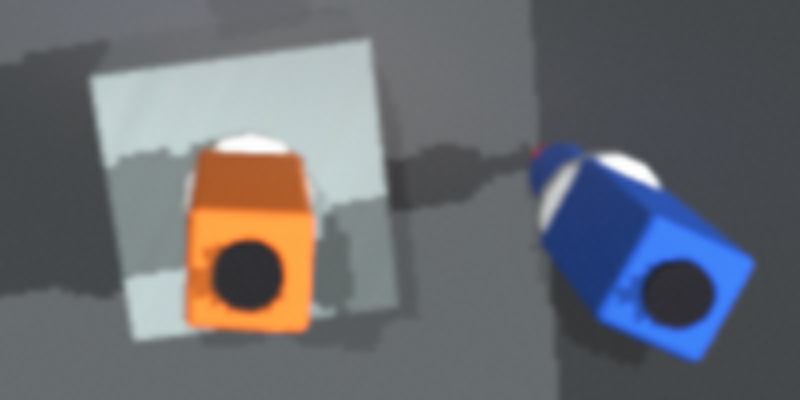

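```bash
python3 -m pendant '[[0,0,0,1.9],[10,0,1,0],[25,0,0,0],[30,0,0,0],[30,0,0,0]]' 0.2; python3 - <<'E'
from h import *
shot("wrist","w2"); s,p,R=T(); print(p,R,rel([.4735,-.2945,.09]))
E
```

```text
clock: 3.3
position: [0.4733, -0.294, 0.1638]
tool_rot: [-0.684, 1.571, 2.292]
force: [0.2, -0.3, -0.5]
grip_width: 0.0511
[ 0.4718 -0.2931  0.1603] [[-0.0043 -0.1649 -0.9863]
 [ 0.0024 -0.9863  0.1649]
 [-1.     -0.0017  0.0046]] [70.291   1.2481 -2.1916]
```

View pics/w2.png

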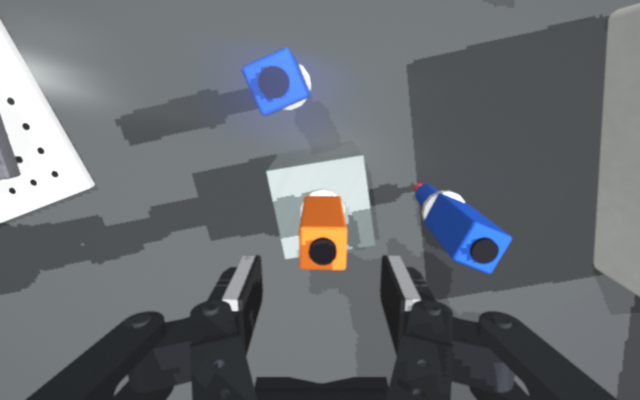

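Probe is centred (cap (322,250), pads 250…393) and square to the jaws. Descend and grip.

```bash
python3 -m pendant '[[20,0,-1,0],[20,0,0,0],[20,0,0,0],[10,0,0,0],[2,0,0,0],[0,0,0,0]]' && python3 -m pendant '[[0,0,0,0],[0,0,0,0],[0,0,0,0],[0,0,0,0],[0,0,0,0]]' -1 40; python3 - <<'E'
from h import *
s,p,R=T(); print(s["clock"],p,R,s["force"],s["grip_width"]);shot("wrist","w3");shot("scene","s3",(150,100,120,90),6)
E
```

```text
clock: 4.1
position: [0.4749, -0.2943, 0.0938]
tool_rot: [2.902, 1.57, -0.406]
force: [1.7, -0.5, 0.5]
grip_width: 0.0509
clock: 4.72
position: [0.475, -0.2943, 0.0939]
tool_rot: [2.852, 1.57, -0.457]
force: [-0.9, 0.4, 5.3]
grip_width: 0.0236
4.725 [ 0.475  -0.2943  0.0939] [[ 0.0007 -0.1662 -0.9861]
 [-0.0004 -0.9861  0.1662]
 [-1.      0.0002 -0.0008]] [-0.9008  0.3945  5.285 ] 0.023632352209039753
```

View pics/w3.png

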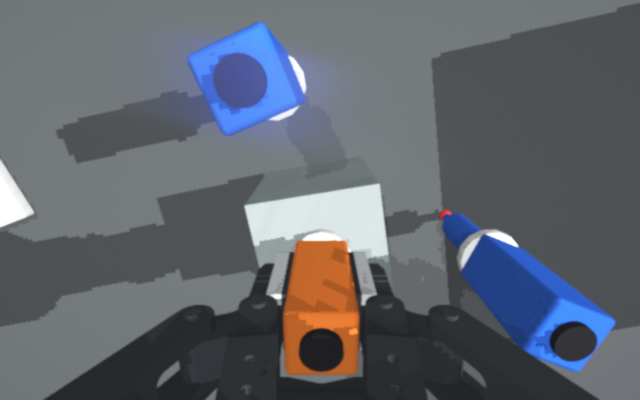

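View pics/s3.png

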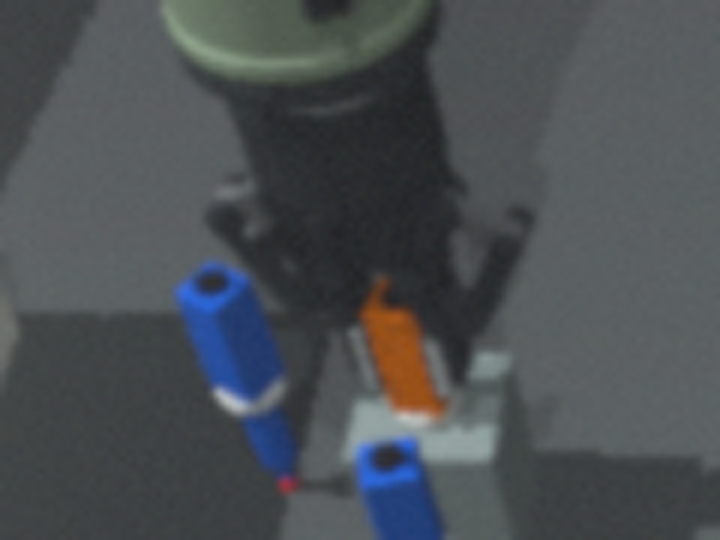

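```bash
python3 - <<'E'
from h import *
for n,(x,y,w,h) in {"top":(260,165,90,80),"scene":(290,175,100,80)}.items():
    a=np.mean([grab_frame(n)["img"].astype(float) for _ in range(6)],0)[:,:,::-1]
    np.save(f"pics/{n}avg.npy",a)
    cv2.imwrite(f"pics/{n}avg.png",cv2.resize(a[y:y+h,x:x+w].astype(np.uint8),None,fx=8,fy=7 if 0 else 8,interpolation=cv2.INTER_LANCZOS4)[:600+40,:800])
E
```

```text
(no output)
```

View pics/topavg.png

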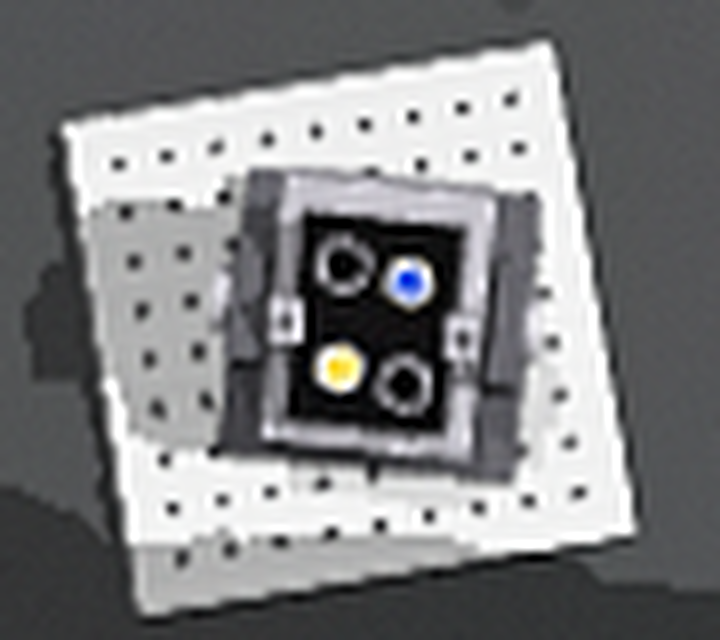

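View pics/sceneavg.png

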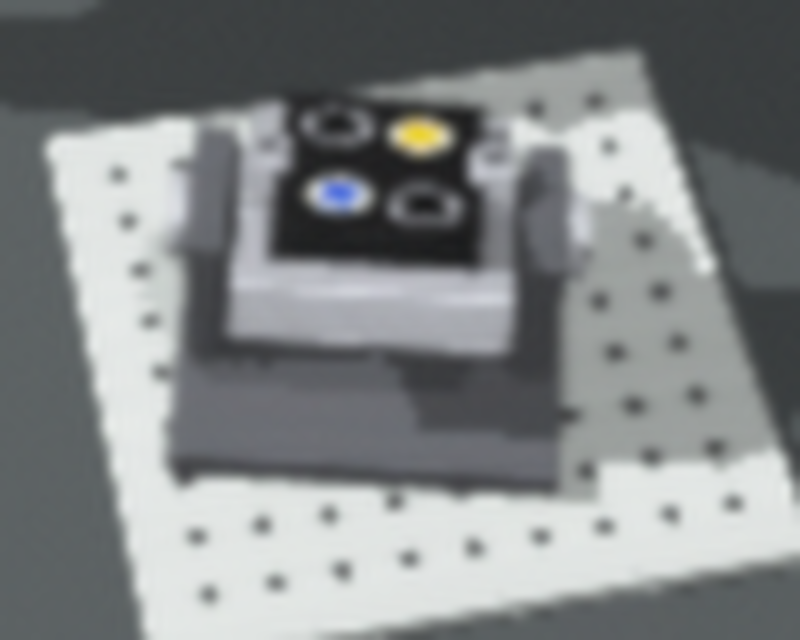

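```bash
cat > fit.py <<'E'
from h import *
import pickle
from scipy.optimize import least_squares
Sf=pickle.load(open('pics/s1.pkl','rb'));Tf=pickle.load(open('pics/t1.pkl','rb'))
W=lambda a,b:('s',(a*42,b*32,22)); SL=lambda a,b:('s',(a*55,b*42,10)); B=lambda a,b:('f',(a*60,b*62,0)); Y=('s',(-18,12,22))
top=[(W(1,1),(304,213)),(W(1,-1),(463,228)),(W(-1,-1),(443,433)),(W(-1,1),(287,415)),(SL(1,1),(285,170)),(SL(1,-1),(497,192)),(SL(-1,-1),(468,458)),(SL(-1,1),(264,437)),(Y,(339,369)),(Y,(339,369))]
sc=[(W(-1,-1),(283,95)),(W(-1,1),(487,108)),(W(1,1),(480,265)),(W(1,-1),(272,257)),(SL(1,-1),(233,272)),(SL(1,1),(515,295)),(B(1,-1),(170,470)),(B(1,1),(560,490)),(Y,(420,135)),(Y,(420,135))]
def world(k,p,fx,fy,yaw,th):
    p=np.array(p)/1000
    if k=='s':
        # positive tilt: face looks to -x
        p=Ro.from_euler('y',-th).apply(p)+[0,0,.06]
    return Ro.from_euler('z',yaw).apply(p)+[fx,fy,.01]
def res(v):
    r=[]
    for L,f,o,off in((top,Tf,(260,165),v[4:6]),(sc,Sf,(290,175),v[6:8])):
        for (k,p),px in L:
            r+=list(proj(f,world(k,p,*v[:4]))+off-((np.array(px)+.5)/8-.5+np.array(o)))
    return np.r_[r,v[4:]/1.0]
if __name__=="__main__":
    s=least_squares(res,[.58,.01,-.1,.35,0,0,0,0],loss='soft_l1')
    J=np.linalg.inv(s.jac.T@s.jac); print(s.x,np.sqrt(np.diag(J))*.5); print(s.fun[:-4].reshape(-1,2))
    print("spot",world(*Y,*s.x[:4]))
E
python3 fit.py
```

```text
[ 0.5889  0.0108 -0.0751  0.3692 -0.1766 -0.1595 -0.1336  0.0318] [0.0012 0.001  0.0067 0.0185 0.3394 0.379  0.4108 0.3819]
[[-0.1969  0.0133]
 [ 0.4648  0.213 ]
 [ 0.4104  0.1851]
 [-0.2108  0.3872]
 [-0.344   0.115 ]
 [-0.08    0.0649]
 [ 0.1468  0.0213]
 [-0.4174 -0.0085]
 [ 0.2133 -0.4358]
 [ 0.2133 -0.4358]
 [ 0.2838 -0.5351]
 [-0.2272 -0.7647]
 [ 0.6492 -3.153 ]
 [-0.3425 -3.6983]
 [-0.1844  1.3886]
 [ 0.1862  0.574 ]
 [-0.4192  0.9838]
 [-0.0678  1.424 ]
 [ 0.1585  0.0687]
 [ 0.1585  0.0687]]
spot [0.5651 0.0246 0.084 ]
```

```bash
sed -i "s/(W(1,1),(480,265)),(W(1,-1),(272,257))/(('s',(42,32,10)),(480,265)),(('s',(42,-32,10)),(272,257))/" fit.py; python3 fit.py
```

```text
[ 0.5887  0.0109 -0.0756  0.4037 -0.1478 -0.3441 -0.1209 -0.1626] [0.0013 0.001  0.0064 0.0136 0.3382 0.3881 0.4092 0.3891]
[[-0.242   0.2367]
 [ 0.4404  0.4486]
 [ 0.4085  0.1312]
 [-0.1836  0.3266]
 [-0.3917  0.2358]
 [-0.0878  0.2028]
 [ 0.1569 -0.2058]
 [-0.3632 -0.2436]
 [ 0.2144 -0.4013]
 [ 0.2144 -0.4013]
 [ 0.3236 -0.4235]
 [-0.2265 -0.6455]
 [ 0.3786  0.2835]
 [-0.4359 -0.2699]
 [-0.1275  0.3646]
 [ 0.2646 -0.4374]
 [-0.3945  0.7212]
 [-0.0497  1.1807]
 [ 0.186  -0.1052]
 [ 0.186  -0.1052]]
spot [0.5645 0.0247 0.0832]
```

```bash
python3 -m pendant '[[-5,0,0,0],[-10,0,0,0],[-10,0,0,0],[-10,0,0,0],[-8,0,0,0],[0,0,0,0]]'; python3 -m pendant '[[0,0,0,0],[0,0,2,0],[0,0,4,0],[0,0,4,0],[0,0,4,0],[0,0,4,0],[0,0,4,0],[0,0,4,0],[0,0,4,0],[0,0,4,0],[0,0,2,0],[0,0,0,0]]' - 20; python3 - <<'E'
from h import *
shot("scene","s4",(150,100,120,90),6);shot("wrist","w4");s,p,R=T(); print(s["clock"],p,R,s["force"],s["grip_width"])
E
```

```text
clock: 6.18
position: [0.4749, -0.2944, 0.137]
tool_rot: [2.8, 1.57, -0.509]
force: [0.0, 0.4, -1.0]
grip_width: 0.0236
clock: 7.68
position: [0.4386, -0.2881, 0.1364]
tool_rot: [-0.137, 1.57, 2.837]
force: [-1.5, -0.1, 5.4]
grip_width: 0.0235
7.775 [ 0.4386 -0.2881  0.1364] [[-0.0012 -0.1664 -0.9861]
 [ 0.0004 -0.9861  0.1664]
 [-1.     -0.0002  0.0012]] [-1.4587  1.312   6.7722] 0.023744442299503548
```

View pics/w4.png

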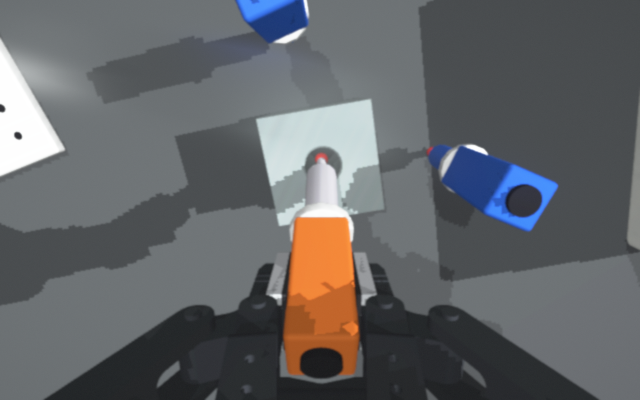

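View pics/s4.png

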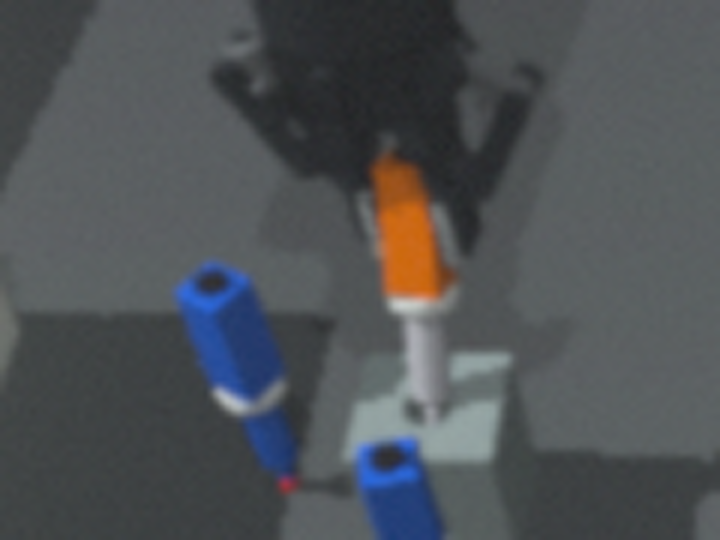

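```bash
cat >> h.py <<'E'
def inhand(f,px,p,R):
    o,d=ray(f,px); o=R.T@(o-p); d=R.T@d; s=-o[1]/d[1] if 0 else None
    return o,d
def tipfit(f,px,p,R,L=.107):
    "ball centre (4 mm above tip) at distance L from grasp point, on ray; returns tool-frame point, tilt"
    o,d=inhand(f,px,p,R); g=np.array([-.019,0,0]); q=o-g
    b=q@d; c=q@q-L*L; disc=b*b-c
    out=[]
    for sg in(-1,1):
        X=o+d*(-b+sg*np.sqrt(max(disc,0)))
        v=X-g; out.append((X*1000,np.arctan2(v[2],v[0]),np.arctan2(v[1],v[0]),disc))
    return out
E
python3 - <<'E'
from h import *
import pickle
f=pickle.load(open('pics/w4.pkl','rb')); s,p,R=T()
for o in tipfit(f,(320.5,157),p,R): print(o)
im=cv2.imread('pics/w4.png')[120:270,250:400]
cv2.imwrite('pics/w4c.png',cv2.resize(im,None,fx=4,fy=4,interpolation=cv2.INTER_CUBIC))
# predicted pixels of ball centre vs tilt
for th in (.3,.35,.4,.45):
    v=np.array([np.cos(th),0,-np.sin(th)]); g=np.array([-.019,0,0])
    print(th,[proj(f,p+R@(g+v*L)).round(1) for L in(.107,.089,.044,.038)])
E
```

```text
(array([-101.4052,    0.4392,  -68.2509]), np.float64(-2.4498705840629884), np.float64(3.1362628934669137), np.float64(0.008591071607311781))
(array([ 81.3433,   0.2976, -37.1502]), np.float64(-0.35458324392685897), np.float64(0.0029653316113120074), np.float64(0.008591071607311781))
0.3 [array([320. , 165.1]), array([320. , 179.5]), array([319.9, 226. ]), array([319.9, 233.8])]
0.35 [array([320. , 157.7]), array([320. , 173.1]), array([319.9, 222.5]), array([319.9, 230.7])]
0.4 [array([320. , 150.2]), array([320. , 166.6]), array([319.9, 219.1]), array([319.9, 227.7])]
0.45 [array([320. , 142.8]), array([320. , 160.3]), array([319.9, 215.8]), array([319.9, 224.8])]
```

View pics/w4c.png

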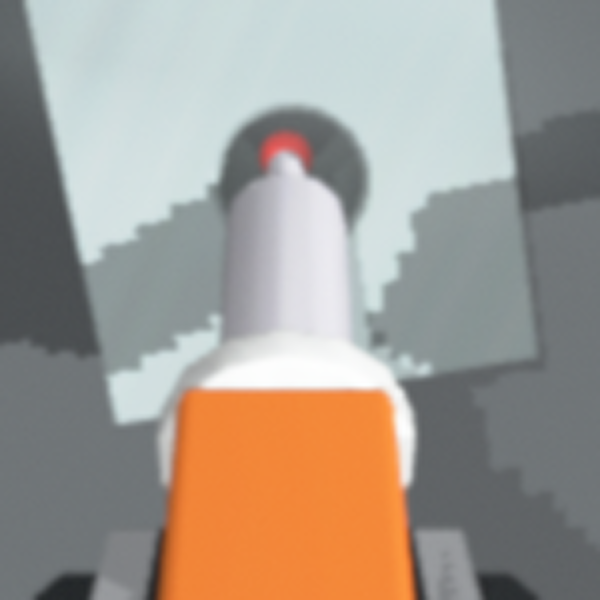

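```bash
python3 -m pendant '[[0,0,2,0],[0,0,2,0],[0,0,0.5,0],[0,0,0,0],[0,0,0,0]]'; python3 - <<'E'
from h import *
f=shot("wrist","w5");s,p,R=T(); print(s["clock"],p,s["force"],s["grip_width"])
im=f["img"][120:270,250:400,::-1]
cv2.imwrite('pics/w5c.png',cv2.resize(im,None,fx=4,fy=4,interpolation=cv2.INTER_CUBIC))
h=cv2.cvtColor(f["img"],cv2.COLOR_RGB2HSV); m=((h[...,0]<8)|(h[...,0]>170))&(h[...,1]>110)&(h[...,2]>60); m[:,:290]=0;m[:,350:]=0;m[210:]=0
ys,xs=np.nonzero(m);print(xs.min(),xs.max(),ys.min(),ys.max(),xs.mean(),ys.mean())
for th in (.35,.38,.4,.42,.45):
    v=np.array([np.cos(th),0,-np.sin(th)]); g=np.array([-.019,0,0])
    print(th,[proj(f,p+R@(g+v*L)).round(1) for L in(.107,)])
E
```

```text
clock: 8.4
position: [0.4348, -0.2875, 0.1363]
tool_rot: [2.963, 1.571, -0.346]
force: [1.2, -0.2, 5.0]
grip_width: 0.0235
8.45 [ 0.4348 -0.2875  0.1363] [3.0704 0.0475 3.6971] 0.023613095146527267
315 326 153 159 320.2173913043478 155.45652173913044
0.35 [array([320. , 157.6])]
0.38 [array([320. , 153.1])]
0.4 [array([320. , 150.1])]
0.42 [array([320. , 147.2])]
0.45 [array([319.9, 142.7])]
```

View pics/w5c.png

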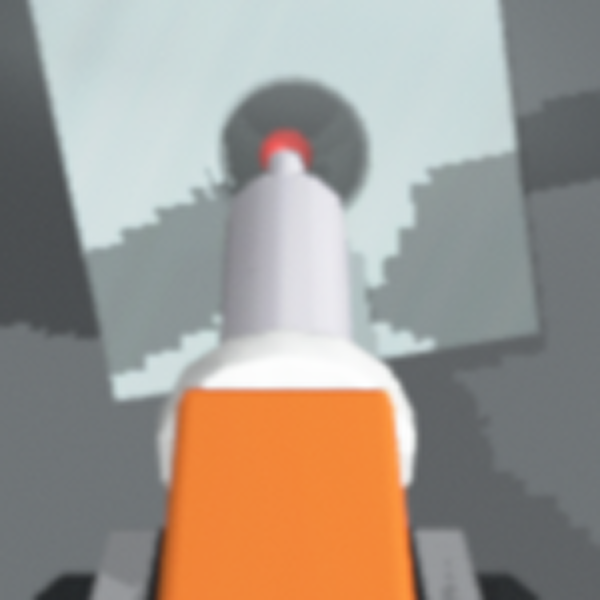

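```bash
cat >> h.py <<'E'
from scipy.optimize import least_squares
def feat(f,p,R,th,gz,zoff=0,roll=0):
    "gz: probe z (mm) at the grasp axis; returns pixel of ball centre, barrel end near edge, handle lower edge near face"
    v=np.array([np.cos(th),0,-np.sin(th)]); n=np.array([-np.sin(th),0,-np.cos(th)]); g=np.array([-.019,0,zoff/1000])
    P=lambda z,r:p+R@(g+v*(gz-z)/1000+n*r/1000)
    return np.array([proj(f,P(-18,0)),proj(f,P(0,8.5)),proj(f,P(51,12))])
def fitprobe(f,p,R,ys):
    s=least_squares(lambda q:np.r_[feat(f,p,R,q[0],q[1],q[2])[:,1]-ys,(q[2])/2],[.37,89,0]); return s.x,s.fun
E
python3 - <<'E'
from h import *
import pickle
f=pickle.load(open('pics/w5.pkl','rb'));s,p,R=T()
for th in(.35,.4): print(feat(f,p,R,th,89))
print(fitprobe(f,p,R,[158.4-.5,163,217.5]))
f4=pickle.load(open('pics/w4.pkl','rb'))
p4=p-R@[0,0,.0039]
print(fitprobe(f4,p4,R,[157.9,163.3,217.5]))
# stand top rim centre seen
print("hole", atz(f,(250+294/4-.4,120+145/4-.4),.075))
E
```

```text
[[319.9961 157.6125]
 [319.926  160.384 ]
 [319.7817 210.7172]]
[[319.972  150.1487]
 [319.9024 154.0222]
 [319.7666 208.313 ]]
(array([ 0.3773, 83.6758,  0.2409]), array([ 0.5238, -0.6649,  0.1257,  0.1204]))
(array([ 0.3755, 83.7435,  0.3048]), array([ 0.6632, -0.8419,  0.1592,  0.1524]))
hole [ 0.4751 -0.2961  0.075 ]
```

Side view shows the probe pivoted ~0.376 rad with the barrel just out of the hole; the fixture fit gives ~0.404. I'll firm up the grip, lift, and look at the fixture closely before deciding on a correction.

```bash
python3 -m pendant '[[0,0,0,0],[-5,0,0,0],[-20,0,0,0],[-30,0,0,0],[-30,0,0,0],[-25,0,0,-5.2]]' - 80;  python3 -m pendant '[[0,-16,-5,0],[0,-32,-10,0],[0,-32,-10,0],[0,-32,-10,0],[0,-32,-10,0],[0,-32,-10,0],[0,-32,-10,0],[0,-16,-5,0],[0,0,0,0],[0,0,0,0]]'; python3 - <<'E'
from h import *
f=shot("wrist","w6");s,p,R=T(); print(s["clock"],p,R,s["force"],s["grip_width"])
E
```

```text
clock: 9.2
position: [0.4342, -0.2873, 0.2473]
tool_rot: [-0.167, 1.57, 2.899]
force: [0.2, 0.2, -1.6]
grip_width: 0.0233
clock: 10.45
position: [0.5211, -0.0704, 0.246]
tool_rot: [0.533, 1.57, -2.687]
force: [0.0, -0.6, -1.9]
grip_width: 0.0232
10.5 [ 0.5211 -0.0705  0.2461] [[-0.0007 -0.0778 -0.997 ]
 [-0.0004 -0.997   0.0778]
 [-1.      0.0005  0.0006]] [ 0.1774 -1.139  -0.9963] 0.023074883241105563
```

View pics/w6.png

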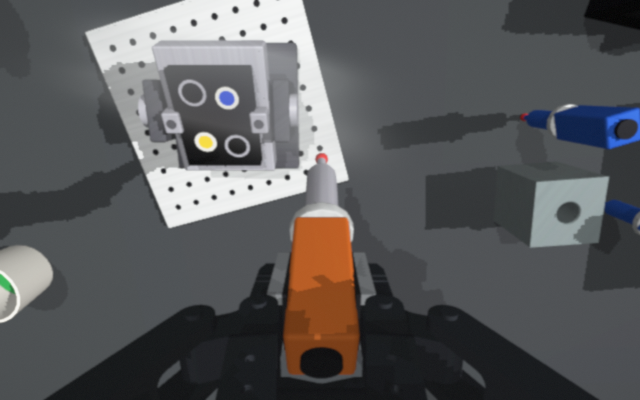

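```bash
python3 - <<'E'
import cv2
im=cv2.imread('pics/w6.png')
cv2.imwrite('pics/w6a.png',cv2.resize(im[30:180,130:310],None,fx=4,fy=4,interpolation=cv2.INTER_CUBIC))
cv2.imwrite('pics/w6b.png',cv2.resize(im[140:290,250:400],None,fx=4,fy=4,interpolation=cv2.INTER_CUBIC))
E
```

```text
(no output)
```

View pics/w6a.png

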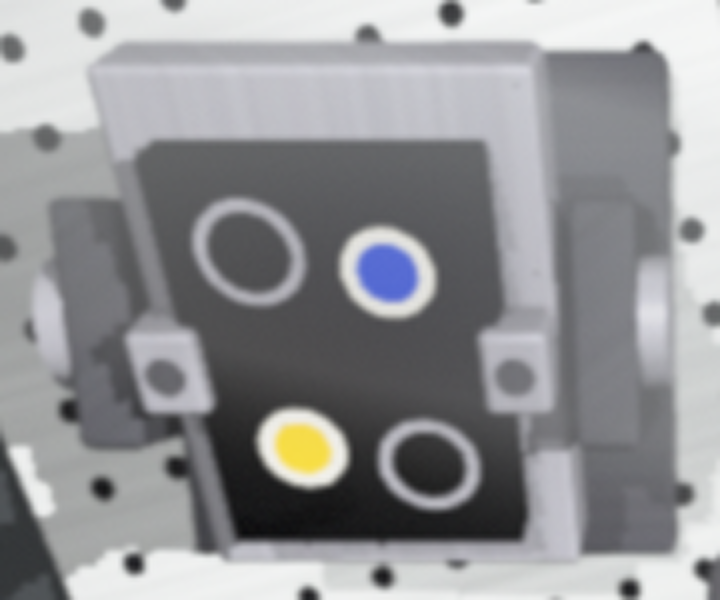

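View pics/w6b.png

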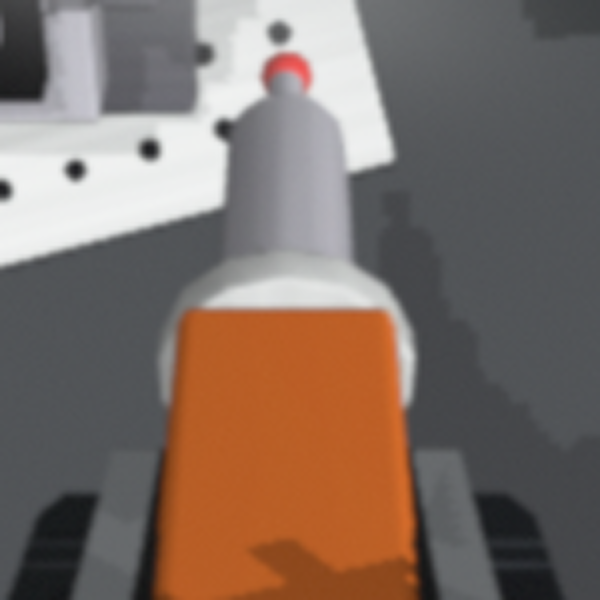

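```bash
cat > fit2.py <<'E'
from fit import *
Wf=pickle.load(open('pics/w6.pkl','rb'))
w=[(W(1,1),(136,158)),(('s',(42,32,10)),(155,141)),(('s',(42,-32,10)),(487,141)),(W(-1,1),(234,540)),(SL(1,1),(92,72)),(SL(1,-1),(537,68)),(Y,(302,448)),(Y,(302,448))]
def resw(v):
    r=[]
    for (k,p),px in w:
        r+=list(proj(Wf,world(k,p,*v[:4]))+v[8:10]-((np.array(px)+.5)/4-.5+np.array((130,30))))
    return np.r_[r,v[8:10]/2]
for nm,F in (("wrist",lambda v:np.r_[resw(v),v[4:8]]),("all",lambda v:np.r_[resw(v),res(v)])):
    s=least_squares(F,[.589,.011,-.076,.4,0,0,0,0,0,0],loss='soft_l1')
    J=np.linalg.pinv(s.jac.T@s.jac); print(nm,s.x,np.sqrt(np.diag(J))[:4]*.5); print(s.fun[:16].reshape(-1,2))
    print("spot",world(*Y,*s.x[:4]))
E
python3 fit2.py
python3 - <<'E'
from h import *
import pickle
f=pickle.load(open('pics/w6.pkl','rb'));s,p,R=T()
# crop b offset (250,140): ball centre, barrel end, handle edge
ys=[140+(77+.5)/4-.5,140+95/4-.4,140+310/4-.4]; print(ys)
print(fitprobe(f,p,R,ys))
for a in range(3):
  y=list(ys)
  y[a]+=.5; print(fitprobe(f,p,R,y)[0])
E
```

```text
wrist [ 0.5867  0.0085 -0.0858  0.3611  0.      0.     -0.      0.     -0.4347
 -1.628 ] [0.0011 0.0009 0.0042 0.0152]
[[-0.5022  0.1058]
 [ 0.1969 -0.6735]
 [ 0.8591 -0.0632]
 [-0.106   1.3793]
 [-1.9377 -1.4485]
 [-0.1071  0.3947]
 [ 0.4434  0.2463]
 [ 0.4434  0.2463]]
spot [0.5632 0.0226 0.0842]
all [ 0.5881  0.0087 -0.086   0.3813 -0.7536 -0.4205  0.7395 -0.139   0.1233
 -0.2763] [0.0004 0.0004 0.0033 0.0099]
[[-0.8926  0.3937]
 [-0.225  -0.689 ]
 [ 0.7314 -0.0534]
 [ 0.2609  1.0482]
 [-2.5827 -1.4751]
 [-0.2546  0.4036]
 [ 0.6322  0.1616]
 [ 0.6322  0.1616]]
spot [0.5644 0.0228 0.0837]
[158.875, 163.35, 217.1]
(array([ 0.3675, 84.0554,  0.17  ]), array([ 0.37  , -0.4689,  0.088 ,  0.085 ]))
[ 0.3644 84.0456  0.0855]
[ 0.3661 84.2097  0.2767]
[ 0.3701 83.6242  0.1504]
```

Wrist crop: yellow spot at (205,142), fixture tilt 0.36–0.40 (combined 0.381), in-hand probe tilt about 0.37. That agrees within about 1°, so no correction is needed. Go over the pot.

```bash
python3 -m pendant '[[0,-18,8,0],[0,-36,16,0],[0,-36,16,0],[0,-36,16,0],[0,-36,16,0],[0,-36,16,0],[0,-36,16,0],[0,-36,16,0],[0,-36,16,0],[0,-36,16,0],[0,-14,7,0],[0,0,0,0]]'; python3 - <<'E'
from h import *
f=shot("wrist","w7");s,p,R=T(); print(s["clock"],p,s["force"],s["grip_width"])
print(p+R@[.0798,0,-.0385], proj(f,[.4226,.294,.055]))
E
```

```text
clock: 12.0
position: [0.3891, 0.2987, 0.2464]
tool_rot: [-2.845, 1.571, 0.222]
force: [-0.5, 0.1, -2.4]
grip_width: 0.0231
12.05 [0.3896 0.2978 0.2463] [ 0.0836 -0.4482 -2.068 ] 0.023100979120831262
[0.428  0.2948 0.1665] [322.552  140.3123]
```

View pics/w7.png

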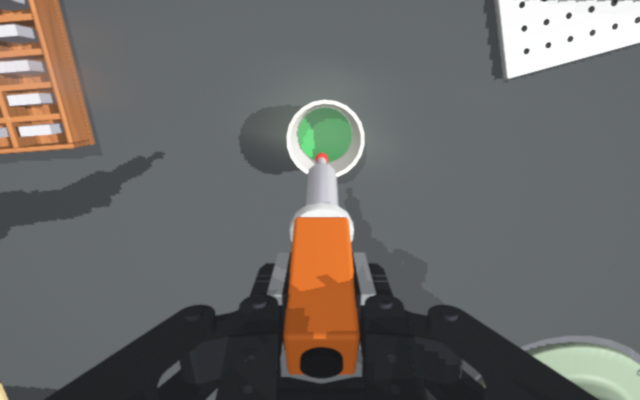

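Pot rim centre (326,139) against predicted (323,140): good. Dip.

```bash
python3 -m pendant '[[15,0,0,0],[25,0,0,0],[25,0,0,0],[25,0,0,0],[20,0,0,0],[15,0,0,0],[10,0,0,0],[4,0,0,0],[0,0,0,0],[0,0,0,0],[0,0,0,0]]'; python3 - <<'E'
from h import *
f=shot("wrist","w8");shot("scene","s8",(370,90,120,100),6);s,p,R=T(); print(s["clock"],p,s["force"],p+R@[.0798,0,-.0385])
E
```

```text
clock: 13.42
position: [0.3904, 0.2978, 0.1077]
tool_rot: [-2.316, 1.57, 0.749]
force: [0.1, 0.6, -1.2]
grip_width: 0.0233
13.525 [0.3903 0.2977 0.1076] [-0.41    0.6362 -1.1219] [0.4287 0.2948 0.0278]
```

View pics/w8.png

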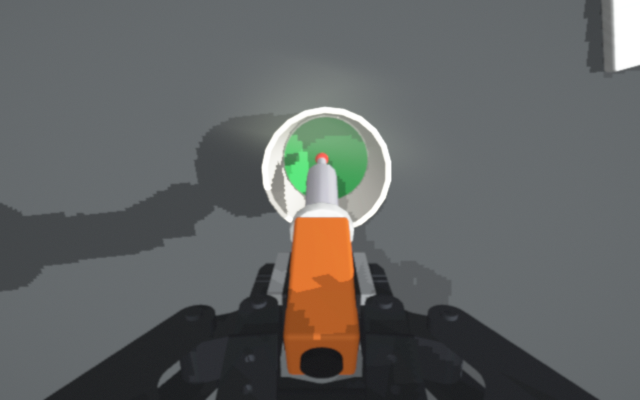

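View pics/s8.png

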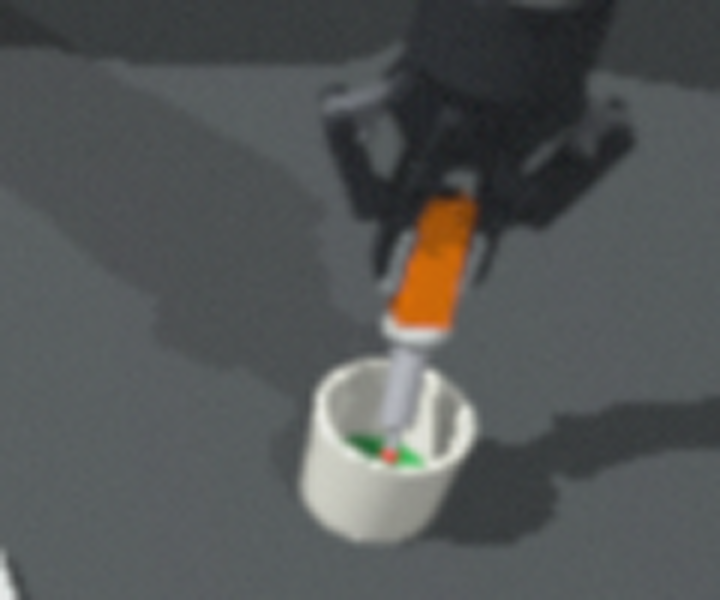

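```bash
python3 - <<'E'
from h import *
import pickle
a=pickle.load(open('pics/w8.pkl','rb'));b=pickle.load(open('pics/s8.pkl','rb'))
print(tri([(a,(321.7,158.2)),(b,(370+390/6-.4,90+454/6-.4))]))
s,p,R=T();v=R@[np.cos(.37),0,-np.sin(.37)]; print("expected ball", p+R@[.0798,0,-.0385]-v*.004)
E
python3 -m pendant '[[-10,0,0,0],[-20,0,0,0],[-25,0,0,0],[-25,0,0,0],[-25,0,0,0],[-25,0,0,0],[-10,0,0,0]]'
```

```text
(array([0.4278, 0.2943, 0.0325]), [np.float64(0.0004834820773336887), np.float64(0.0004834820773337103)])
expected ball [0.4273 0.2949 0.0315]
clock: 14.4
position: [0.3905, 0.2979, 0.249]
tool_rot: [-2.335, 1.569, 0.73]
force: [0.3, -0.3, -2.3]
grip_width: 0.0231
```

```bash
python3 -m pendant '[[0,16,-9,0.4],[0,33,-18.5,0],[0,33,-18.5,0],[0,33,-18.5,0],[0,33,-18.5,0],[0,33,-18.5,0],[0,33,-18.5,0],[0,33,-18.5,0],[0,13,-8,0],[0,0,0,0],[0,0,0,0]]'; python3 - <<'E'
from h import *
s,p,R=T(); tip=p+R@[.0798,0,-.0385]; print(s["clock"],p,R[:,1],tip, 1000*R.T@(np.array([.5552,.0236,.107])-tip))
E
```

```text
clock: 15.78
position: [0.5142, 0.0272, 0.247]
tool_rot: [-0.261, 1.57, 2.799]
force: [-0.6, 1.3, -1.0]
grip_width: 0.0231
15.775 [0.5142 0.0272 0.247 ] [-0.0822 -0.9966 -0.0002] [0.5525 0.024  0.1671] [60.141   0.2299 -2.7867]
```

```bash
python3 -m pendant '[[10,0,-1,0.2],[15,0,-1,0],[15,0,-0.8,0],[12,0,0,0],[8,0,0,0],[0,0,0,0],[0,0,0,0],[0,0,0,0]]'; python3 - <<'E'
from h import *
f=shot("wrist","w9",(230,90,180,140),4);g=shot("scene","s9",(290,130,110,100),6);shot("top","t9",(260,165,90,80),7);s,p,R=T(); print(s["clock"],p,R[:,1],s["force"],p+R@[.0798,0,-.0385])
E
```

```text
clock: 16.77
position: [0.5177, 0.0262, 0.1877]
tool_rot: [-2.844, 1.57, 0.21]
force: [-0.7, -0.6, -1.9]
grip_width: 0.0228
16.925 [0.5176 0.0262 0.1875] [-0.0866 -0.9962 -0.0001] [-0.6323 -0.4053 -1.8967] [0.556  0.0228 0.1078]
```

View pics/w9.png

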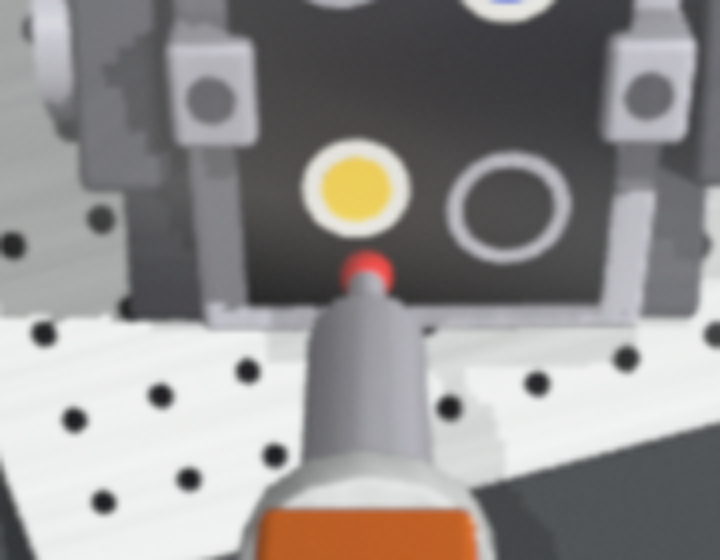

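View pics/s9.png

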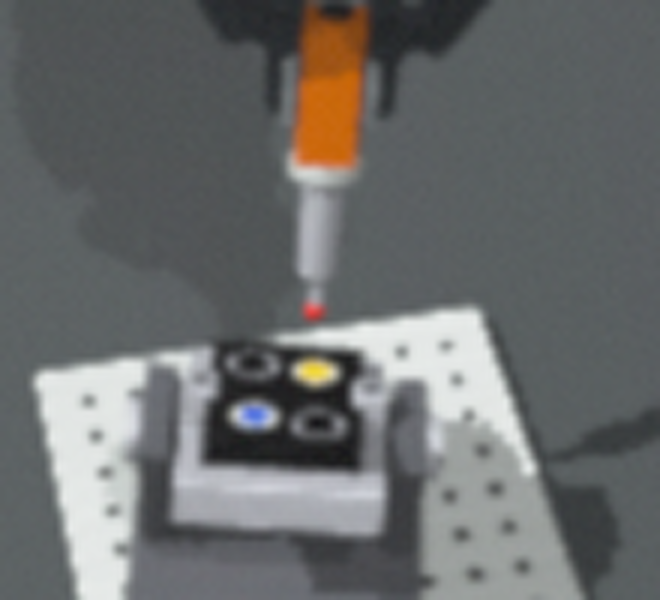

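```bash
python3 - <<'E'
from h import *
import pickle
a=pickle.load(open('pics/w9.pkl','rb'));b=pickle.load(open('pics/s9.pkl','rb'));s,p,R=T()
w=lambda x,y:((x+.5)/4-.5+230,(y+.5)/4-.5+90); c=lambda x,y:((x+.5)/6-.5+290,(y+.5)/6-.5+130)
Sp,r1=tri([(a,w(356,189)),(b,c(316,370))]); Ba,r2=tri([(a,w(367,272)),(b,c(314,311))])
print(Sp,r1,Ba,r2)
tip=p+R@[.0798,0,-.0385]; v=R@[np.cos(.37),0,-np.sin(.37)]; print("ball exp",tip-.004*v)
print("tool-frame spot-tip(tri)",1000*R.T@(Sp-(Ba+.004*v)), "v",[np.cos(.37),-np.sin(.37)])
# wrist-ray estimate of spot given face height z
for z in(.0832,.0837,.0842): print(atz(a,w(356,189),z), 1000*R.T@(atz(a,w(356,189),z)-tip))
print("barrel etc fit", fitprobe(a,p,R,[w(0,270.5)[1],w(0,297)[1],w(0,508)[1]]))
E
```

```text
[0.5648 0.0237 0.0846] [np.float64(0.0006710556852654116), np.float64(0.0006710556852654383)] [0.555  0.0224 0.1109] [np.float64(0.00033232398699683955), np.float64(0.00033232398699684323)]
ball exp [0.5545 0.023  0.1115]
tool-frame spot-tip(tri) [22.6432 -2.1406 -8.1441] v [np.float64(0.9323273456060345), np.float64(-0.361615431964962)]
[0.5646 0.0231 0.0832] [24.5637 -0.9614 -8.5149]
[0.5646 0.023  0.0837] [24.0637 -0.9584 -8.5721]
[0.5647 0.023  0.0842] [23.5637 -0.9555 -8.6292]
barrel etc fit (array([ 0.375 , 84.6961,  0.5638]), array([ 1.2433, -1.577 ,  0.2977,  0.2819]))
```

View pics/t9.png

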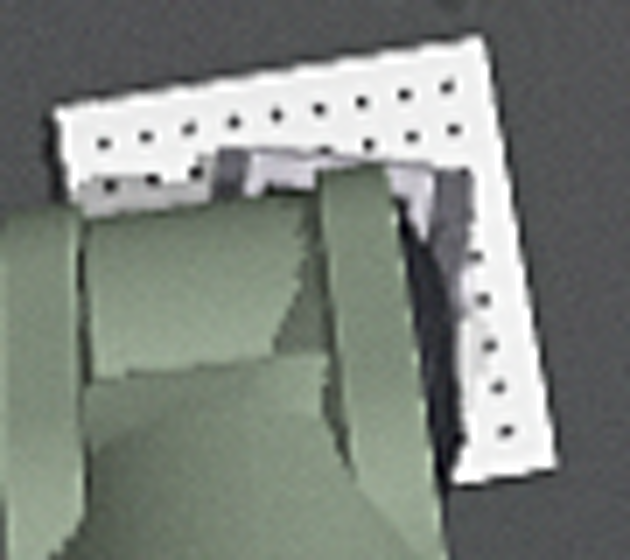

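```bash
python3 -m pendant '[[0,-1.7,0.7,0],[3.7,0,-1.45,0],[3.7,0,-1.45,0],[3.7,0,-1.45,0],[3.7,0,-1.45,0],[0,0,0,0],[0,0,0,0],[0,0,0,0]]'; python3 - <<'E'
from h import *
f=shot("wrist","w10",(230,90,180,140),4);g=shot("scene","s10",(290,130,110,100),6);s,p,R=T(); print(s["clock"],p,R[:,1],s["force"],p+R@[.0798,0,-.0385])
E
```

```text
clock: 17.92
position: [0.5227, 0.0274, 0.1726]
tool_rot: [-2.79, 1.571, 0.264]
force: [0.1, -0.0, -1.2]
grip_width: 0.0231
18.025 [0.5227 0.0274 0.1726] [-0.0867 -0.9962 -0.0001] [ 0.5316 -0.4635 -0.8114] [0.5611 0.0241 0.0928]
```

View pics/w10.png

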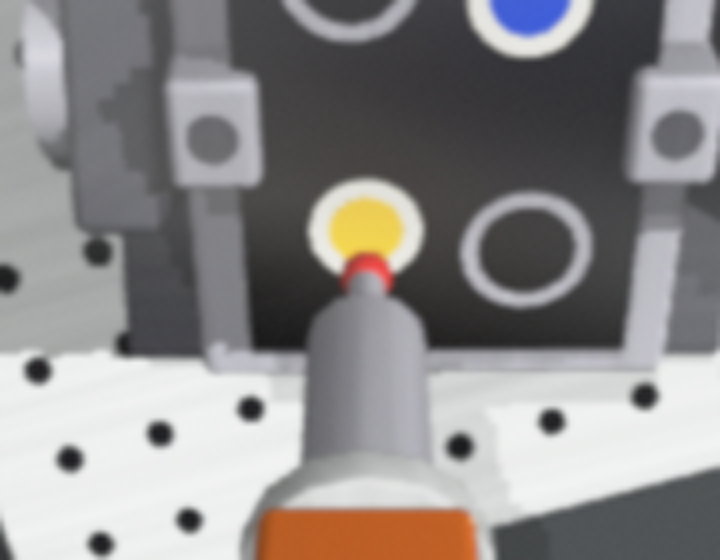

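View pics/s10.png

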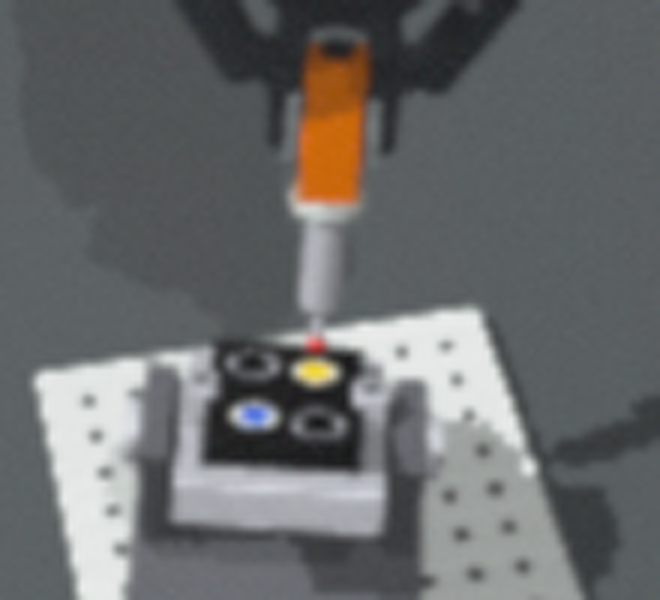

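```bash
cat > fit3.py <<'E'
from fit2 import *
Vf=pickle.load(open('pics/w10.pkl','rb'))
vp=[(W(-1,1),(251,347)),(W(-1,-1),(624,349)),(Y,(365,228)),(Y,(365,228))]
def resv(v):
    r=[]
    for (k,p),px in vp: r+=list(proj(Vf,world(k,p,*v[:4]))+v[8:10]-((np.array(px)+.5)/4-.5+np.array((230,90))))
    return np.array(r)
for nm,F in (("wrist2",lambda v:np.r_[resv(v),resw(v),v[4:8]]),("all3",lambda v:np.r_[resv(v),resw(v),res(v)])):
    s=least_squares(F,[.589,.011,-.076,.4,0,0,0,0,0,0],loss='soft_l1')
    print(nm,s.x);print(s.fun[:8].reshape(-1,2));print("spot",world(*Y,*s.x[:4]))
E
python3 fit3.py | tail -14
```

```text
wrist2 [ 0.5885  0.0085 -0.0914  0.3947 -0.     -0.     -0.      0.     -0.1982
 -0.3349]
[[-0.296   0.7271]
 [-0.2194  0.5078]
 [ 0.5311  0.108 ]
 [ 0.5311  0.108 ]]
spot [0.5646 0.0227 0.0834]
all3 [ 0.5887  0.0088 -0.0887  0.3961 -0.716  -0.313   0.7033 -0.2038  0.2043
 -0.149 ]
[[-0.2194  0.8047]
 [-0.1459  0.338 ]
 [ 0.4872  0.1265]
 [ 0.4872  0.1265]]
spot [0.5648 0.023  0.0834]
```

```bash
python3 - <<'E'
from h import *
F=[]
for i in range(3): grab_frame("wrist"); F.append(bot.observe()["force"])
print(np.mean(F,0),F)
E
python3 -m pendant '[[2.8,0,-1.1,0],[2.8,0,-1.1,0],[2.8,0,-1.1,0],[2.8,0,-1.1,0],[0,0,0,0],[0,0,0,0],[0,0,0,0]]'; python3 - <<'E'
from h import *
F=[]
for i in range(4): f=shot("wrist","w11",(230,90,180,140),4); F.append(bot.observe()["force"])
g=shot("scene","s11",(290,130,110,100),6)
s,p,R=T(); print(s["clock"],np.mean(F,0),F,p+R@[.0798,0,-.0385])
E
```

```text
[ 0.0212 -0.1746 -1.6883] [array([ 0.2181, -0.4937, -1.1786]), array([ 0.6433, -0.5259, -1.9728]), array([-0.7979,  0.4959, -1.9134])]
clock: 19.05
position: [0.527, 0.0271, 0.1614]
tool_rot: [-1.756, 1.571, 1.299]
force: [-0.7, -0.5, -0.1]
grip_width: 0.0234
19.3 [-1.0076  0.2039 -0.3533] [array([ 0.234 ,  0.5181, -0.8379]), array([-1.4417,  0.119 , -1.0649]), array([-1.2916,  0.3739,  0.5889]), array([-1.5309, -0.1956, -0.0993])] [0.5654 0.0237 0.0815]
```

View pics/w11.png

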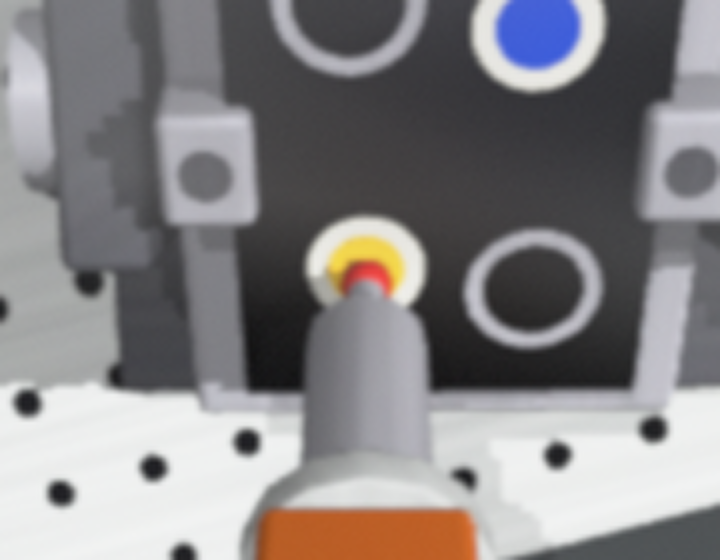

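View pics/s11.png

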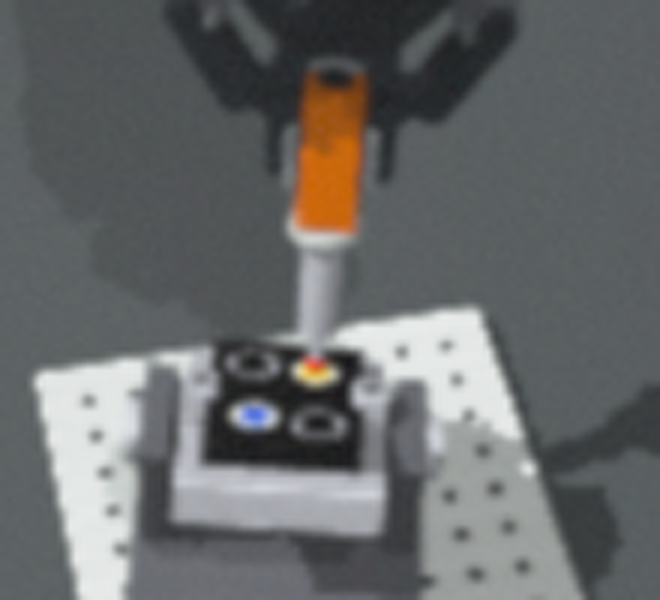

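```bash
python3 - <<'E'
from h import *
import pickle
a=pickle.load(open('pics/w11.pkl','rb'));s,p,R=T()
n=Ro.from_euler('z',-.088).apply([-np.sin(.39),0,np.cos(.39)])
w=lambda x,y:((x+.5)/4-.5+230,(y+.5)/4-.5+90)
iw=lambda q:((q-[230,90]+.5)*4-.5)
sp=np.array([.5648,.023,.0834]); print("spot px",iw(proj(a,sp)),"ball if centred",iw(proj(a,sp+.004*n)), "ball top edge", iw(proj(a,sp+.004*n))[1]-4*4/.24*.3595)
x=Ro.from_euler('z',-.088).apply([np.cos(.39),0,np.sin(.39)])
print("px per mm along face x",iw(proj(a,sp+.001*x+.004*n))-iw(proj(a,sp+.004*n)))
E
python3 - <<'E'
import cv2
im=cv2.imread('pics/w11.png')[200:340,290:450]
cv2.imwrite('pics/w11z.png',cv2.resize(im,None,fx=4,fy=4))
E
```

```text
spot px [366.1411 267.4388] ball if centred [366.172  281.4808] ball top edge 257.5141276500558
px per mm along face x [ 0.0032 -5.6079]
```

View pics/w11z.png

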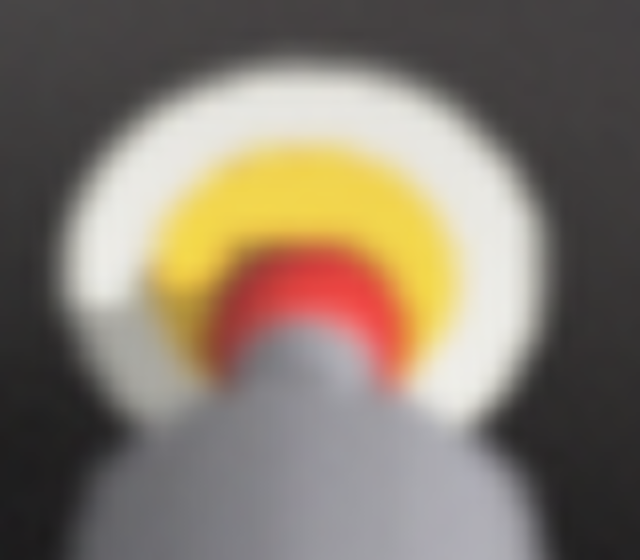

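```bash
python3 -m pendant '[[1.2,0,-0.5,0],[1.2,0,-0.5,0],[1.2,0,-0.5,0],[1.1,0,-0.4,0],[0,0,0,0],[0,0,0,0],[0,0,0,0],[0,0,0,0]]'; python3 - <<'E'
from h import *
F=[]
for i in range(8): f=shot("wrist","w12",(230,90,180,140),4); F.append(bot.observe()["force"])
g=shot("scene","s12",(290,130,110,100),6)
s,p,R=T(); F=np.array(F);n=Ro.from_euler('z',-.088).apply([-np.sin(.39),0,np.cos(.39)])
tip=p+R@[.0798,0,-.0385]
print(s["clock"],F.mean(0),F.std(0),(F.mean(0)-[0,0,-1.7])@n,tip,(np.array([.5648,.023,.0834])-tip)@n*1000)
E
```

```text
clock: 20.3
position: [0.5289, 0.0269, 0.1566]
tool_rot: [-0.69, 1.571, 2.365]
force: [-2.1, 0.8, 0.7]
grip_width: 0.0235
20.75 [-2.6518 -0.1325  1.1308] [0.3861 0.4209 0.5528] 3.618122146595377 [0.5673 0.0235 0.0768] 7.036014788254836
```

View pics/w12.png

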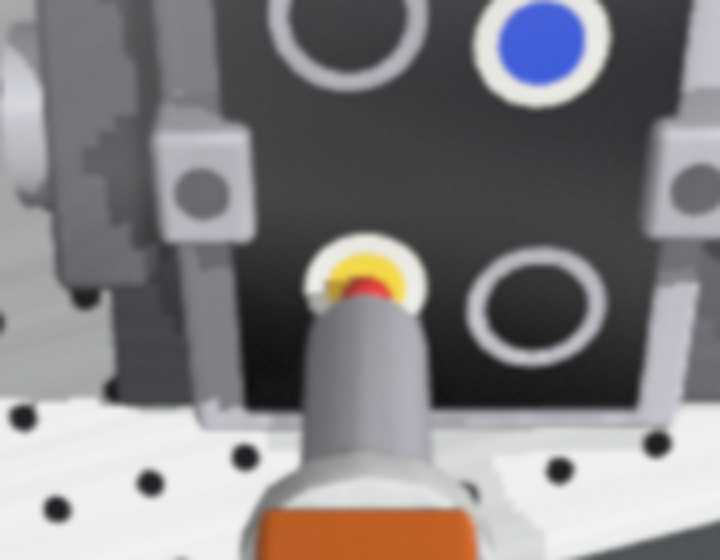

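View pics/s12.png

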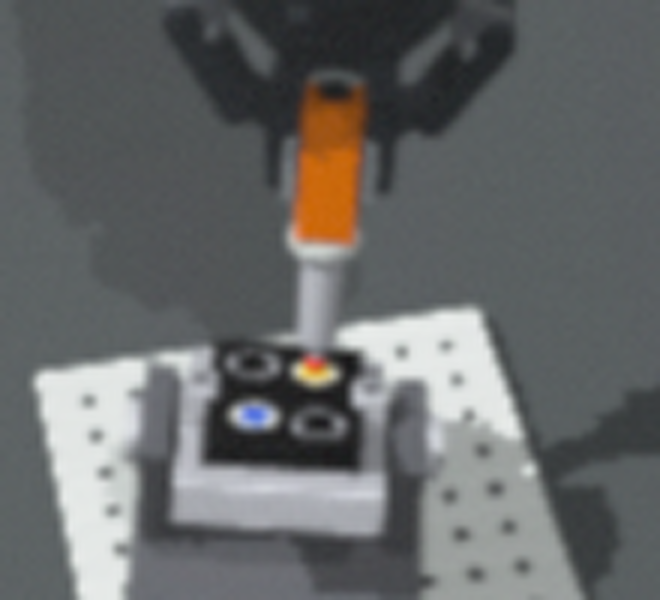

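```bash
python3 - <<'E'
from h import *
import pickle
im=cv2.imread('pics/w12.png')[220:360,290:450]; cv2.imwrite('pics/w12z.png',cv2.resize(im,None,fx=4,fy=4))
for nm,po in (('w9',[.5176,.0262,.1875]),('w12',None)):
    a=pickle.load(open(f'pics/{nm}.pkl','rb'));s,p,R=T()
    if po is not None:p=np.array(po)
    iw=lambda q:((q-[230,90]+.5)*4-.5)
    th=.372;v=np.array([np.cos(th),0,-np.sin(th)]);g=np.array([-.019,0,0]);n=np.array([-np.sin(th),0,-np.cos(th)])
    for pl in(0,5,6,7,8,9):
        c=p+R@(g+v*(.084+.018-pl/1000)); d=(a["R"]@c+a["t"])[2]
        print(nm,pl,"ball centre",iw(proj(a,c)).round(1),"top",round(iw(proj(a,c))[1]-16/1000/d*359.2,1))
    print("barrel end",iw(proj(a,p+R@(g+v*.084+n*.0085))))
E
```

```text
w9 0 ball centre [361.3 276. ] top 249.9
w9 5 ball centre [361.2 293.4] top 266.8
w9 6 ball centre [361.2 296.9] top 270.2
w9 7 ball centre [361.2 300.5] top 273.7
w9 8 ball centre [361.2 304.1] top 277.2
w9 9 ball centre [361.2 307.7] top 280.7
barrel end [360.939  290.8305]
w12 0 ball centre [361.3 275.4] top 249.3
w12 5 ball centre [361.2 292.8] top 266.2
w12 6 ball centre [361.2 296.3] top 269.6
w12 7 ball centre [361.2 299.9] top 273.1
w12 8 ball centre [361.2 303.5] top 276.6
w12 9 ball centre [361.2 307.1] top 280.1
barrel end [360.9646 290.2625]
```

View pics/w12z.png

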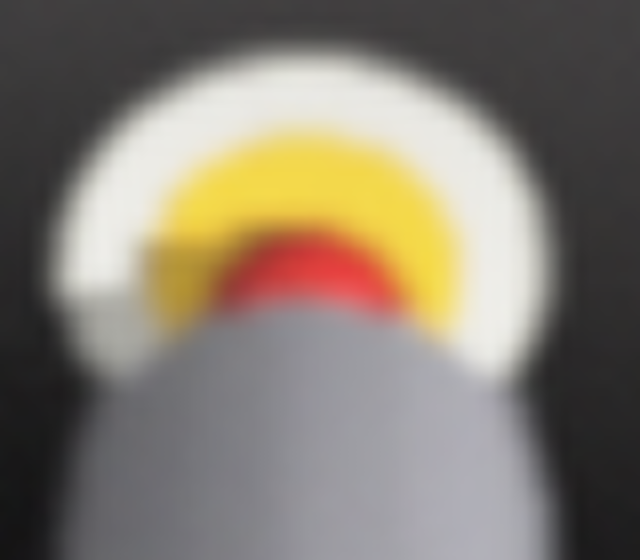

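```bash
python3 -m pendant '[[-0.4,0,0.3,0],[0,0,0,0],[0,0,0,0],[0,0,0,0],[0,0,0,0]]'; python3 - <<'E'
from h import *
F=[]
for i in range(8): f=shot("wrist","w13",(230,90,180,140),4); F.append(bot.observe()["force"])
g=shot("scene","s13")
s,p,R=T(); F=np.array(F);n=Ro.from_euler('z',-.088).apply([-np.sin(.39),0,np.cos(.39)])
tip=p+R@[.0798,0,-.0385]
print(s["clock"],F.mean(0),(F.mean(0)-[0,0,-1.7])@n,tip,(np.array([.5648,.023,.0834])-tip)@n*1000,s["qd"].round(3))
E
```

```text
clock: 21.38
position: [0.5287, 0.0269, 0.157]
tool_rot: [-2.766, 1.571, 0.289]
force: [-1.6, 0.6, 0.8]
grip_width: 0.0228
21.825 [-1.6105  0.2075  1.2351] 3.331614783388702 [0.567  0.0236 0.0772] 6.5670252884628315 [-0.001  0.002 -0.001  0.001  0.     0.001  0.   ]
```

View pics/w13.png

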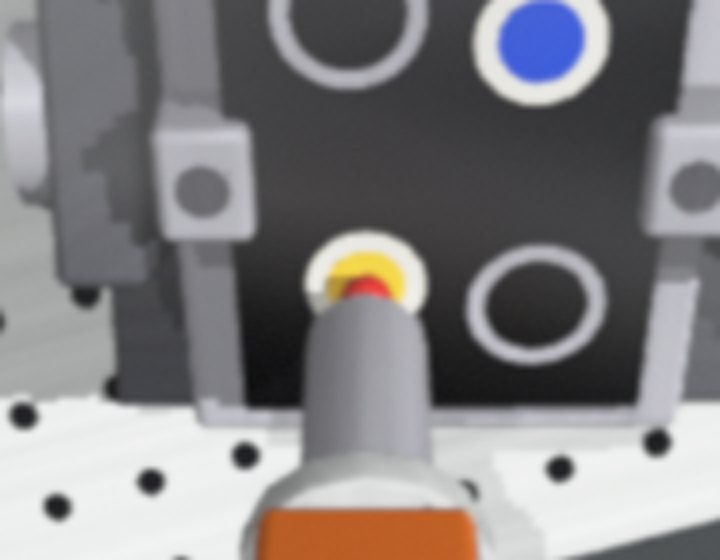

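View pics/s13.png

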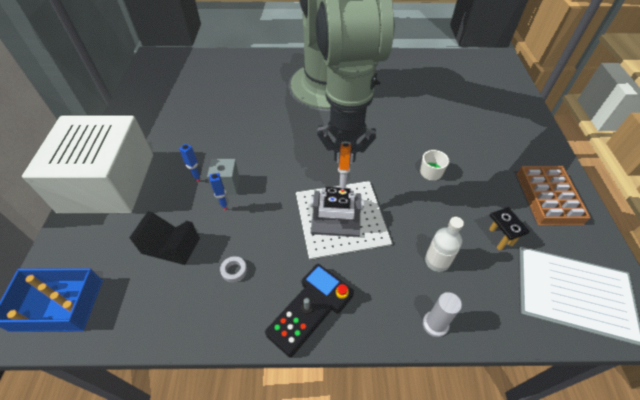

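The force is 3.3 N along the normal. The ball (366,285 in the crop) is on the yellow spot and the push-in is about 7 mm. In the scene view the pot (434,165) and the other things are unmoved. Handing in.

```bash
python3 -c "
from workcell import job_done
print(job_done())"
```

```text
the job is handed in; nothing more can be done
None
```

The job is handed in at about 21.8 s on the robot's clock, with the arm still holding the orange probe pressed on the yellow spot.

- **What I did:** The tool can't pitch, so I lifted the probe partly out and pivoted it in the jaws against the stand's hole. The probe then leaned about 0.37 rad in the grip. I dipped the tip about 27 mm below the pot's rim without touching it and lifted it clear. Then I pressed the tip on the spot along the probe's axis, gripping with 80 N.
- **Force and push-in:** The last readings give about 3.3 N along the face normal; halfway would be 3.2 N. The push-in is about 6.6 mm from the arm position. The picture before a final 0.4 mm back-off suggested 7.7 mm.
- **Position:** The ball sits within about 1 mm of the spot's centre. In the last scene picture the pot, fixture and bystanders look unmoved.
- **Squareness and other disagreements:**
  - The face tilt came out at 0.36 to 0.40 rad depending on the view, about 0.395 with all views together. The probe's tilt came out at 0.37 to 0.375 rad. It may therefore be 1 to 1.5° off square; I left that uncorrected.
  - A sideways force of about 0.4 N remains at the tip.
  - While I pivoted it, the probe also slid about 5 mm in the grip. I measured that and allowed for it.

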